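Dispense one care tin and nudge it to its order

TASK

On the packing bench, press the red plunger of the tin dispenser all the way down once and let it spring back up, so that a single care tin slides down the chute onto the steel tongue in front. Then nudge that tin off the tongue and along the bench with the fingertips until it lies flat and wholly on the brown kraft mat that holds the open teal gift box. Do not pinch or lift the tin, keep the other tins in the dispenser, and leave everything else where it is.

Things in the scene. Friction and masses are not known exactly. Their poses are not given: they have to be found in the camera images.
- dispenser: Press-top tin dispenser screwed to the bench (place and yaw vary): grey base 139 x 80 mm, 30 mm high; on it an upright square magazine, 53 x 53 mm, open top 115 mm above the bench; a steel chute in front, the red plunger behind. Origin on the bench under the magazine's centre; -x points out of the front, roughly towards the robot; z up.
- chute_foot (a point): Middle of the foot of the chute, 86 mm in front of the magazine's centre. The chute is 57 mm wide, 30 mm high at its top, with low side flanges; from its foot a flat steel tongue, 57 mm wide, 64 mm long, 2 mm thick, open at the sides, runs on in front. The pressed-out tin slides down by itself and stops on the tongue or its end, 20 to 75 mm past this point; read where it is.
- plunger (a joint): Travel of the spring-return plunger: 0 = up (home), 0.022 m = fully down. Through a bell crank it drives a pusher that pushes out the lowest tin over the whole travel, so press it fully. The spring takes 6 N at first, 11 N at the end; with friction about 14 N, up to 20 N if fast. Let go, it rises by itself in under a second and the next tin drops: a second press would push out a second tin.
- plunger_top (a point): Centre of the flat top of the red plunger knob (disc of 42 mm diameter, 14 mm thick), 69 mm behind the magazine's centre (dispenser +x) and 177 mm above the bench when up, 155 mm when fully down. Nothing is higher near it.
- tin0_center (a point): Centre of the lowest tin in the magazine, the one that a press brings out: round aluminium tin with a dark blue disc on its lid, 44 mm diameter, 12 mm high, about 28 g; the point is half-way up (6 mm over its underside).
- tin1_center (a point): Centre of tin number 2 from below in the magazine, same size as the lowest; it must stay in the magazine (it drops by one tin, 12 mm, when the plunger comes back up).
- tin2_center (a point): Centre of tin number 3 from below in the magazine, same size as the lowest; it must stay in the magazine (it drops by one tin, 12 mm, when the plunger comes back up).
- tin3_center (a point): Centre of tin number 4 from below in the magazine, same size as the lowest; it must stay in the magazine (it drops by one tin, 12 mm, when the plunger comes back up).
- tin4_center (a point): Centre of tin number 5 from below in the magazine, same size as the lowest; it must stay in the magazine (it drops by one tin, 12 mm, when the plunger comes back up).
- tin5_center (a point): Centre of tin number 6 from below in the magazine, same size as the lowest; it must stay in the magazine (it drops by one tin, 12 mm, when the plunger comes back up).
- mat_open: Thin brown kraft paper mat on the bench, fixed, 240 mm (its x) x 160 mm (its y), no obstacle to sliding. Origin at its centre. The open teal box stands on its part away from the robot (box centre at about x = +60 mm), so the part nearer the robot (x from -120 to +5 mm) is free. It may be left or right of the dispenser.
- mat_tied: The same kind of mat on the other side of the dispenser, with the finished, tied navy box on it; not the place for the tin. Origin at its centre.
- open_box: Open teal gift box, 90 x 90 x 34 mm, with a gold bracelet on a white cushion. Loose; origin at the centre of its underside. Leave it where it is.
- box_lid: Teal lid of that box, lying upside down behind it, 94 x 94 x 22 mm. Loose; origin at the centre of its underside.
- tied_box: Closed navy gift box, 90 x 90 x 45 mm, tied with a cream ribbon and bow. Loose; origin at the centre of its underside.
- cream_box: Closed cream gift box, 85 x 85 x 38 mm, behind the navy one. Loose; origin at the centre of its underside.
- spool: Ribbon spool lying flat, 68 mm diameter, 26 mm high, on the right. Loose; origin at the centre of its underside.
- cards: Banded pack of white cards, 60 x 90 x 16 mm, on the left. Loose; origin at the centre of its underside.
- folder: Off-white bone folder lying flat on the left, 22 x 150 x 5 mm. Loose; origin at the centre of its underside.
- tin0: The lowest tin itself; origin at the centre of its underside, z up along its axis.
There are look-alikes about, which are no part of the job. What is shaped like the part that bears tin5_center but green or orange is not meant.

How it is judged:
By the outcome, as a careful person would: the job done as asked, in the order asked, and still so for the second after the job is handed in, with the robot touching nothing.
It also fails if it takes over 58 s, if anything falls off the work surface, if the arm or the gripper's body presses on something with over 40 N, if the wrist force passes 120 N, or if a joint passes its speed limit or range.

ROBOT

A 6-joint arm with a two-finger parallel gripper is mounted at the origin on the work surface. World frame = base frame: x ahead of the robot, y to its left, z up, the work surface at z = 0. Lengths are in m, angles in degrees, forces in N, time in s.
With the tool pointing down it reaches from about 0.375 to 0.9 m from the base axis. Payload 3.1 kg.
Tool frame: the origin (TCP) lies on the centre line of the jaws, within the pads' length; the fingertips stand 8 mm ahead of it and the grasp point (between the pads) lies 11 mm behind it; z points along the fingers, y is the direction in which the jaws open and shut (so a half turn about z gives the same grasp; the last joint's range is limited). The gripper opens to 87 mm and grips with 3 to 60 N. Pads are 19 mm wide; open, the fingers measure 117 mm over their backs; the gripper's body (75 mm by 190 mm) begins 51 mm behind the grasp point.
Start: joints at [-75.888, 30.224, 82.088, -0, 67.689, -10.227], TCP at [0.258, -0.569, 0.231] pointing down, gripper open.
Joint ranges: [-176.69, 176.69], [-43.24, 126.21], [12.49, 139.97], [-82, 262], [0, 151.66], [-163.58, 163.58]. Speed limits (degrees/s): [159.86, 159.86, 180, 180, 180, 180].

INTERFACE

Orientations are given as a 3x3 rotation matrix whose columns are the frame's x, y, z axes.
In Python, from rig import * gives the robot as it stands. The module is installed in compiled form; this text tells all that it offers.
- The arm moves only by the tool arm_command, never from a script. Its argument "commands" is a list of rows, each an object with "translation": the shift along the tool's x, y, z scaled (see below), a list of three; "dr": the turn, a rotation vector about the tool's x, y, z scaled (see below), a list of three; "jaw": the closure, from 0 (fully open) to 1 (shut). In form: [{"translation": [x, y, z], "dr": [ax, ay, az], "jaw": jaw}, ...]. A call has 1 to 12 rows; each row shifts and turns the commanded pose from where the row before left it, along the tool's axes as they then stand; what a row does not reach is not made up. The controller multiplies each number of a shift by 25 mm and each number of a turn by 6 degrees. A row lasts 1/12 s, in which the tool goes at most 41.7 mm and 7.16 degrees, less where a joint would pass 70% of its speed; a pose out of reach is approached as far as the arm can. A call with a number of a shift or a turn outside -1 to 1 is refused whole. A call with a gripper value outside its range is refused whole. The fingers move at their own pace and stop on an object; the grip force is fixed at half the most. Time passes only in rows, so rows that do not move let the fingers close. It gives the time, the measured TCP pose, the force and the opening at its end, in the units of the state.
- read_state(): the state, without advancing time (a new reading comes with each control period).
- capture(name): name is "scene" or "top" or "wrist"; returns (picture, depth): 400x640x3 uint8, red, green, blue; 400x640 float32, m along the optical axis (not along the pixel's ray), 0 where there is no reading.
- camera_model(name): a dict with "intrinsics" (3x3 intrinsics, pixels), "k1" (the pictures are not rectified: a ray, as slopes to the right and down, at radius r is drawn at 1 + k1 r^2 times it, then the intrinsics apply), "pose" (4x4, takes a point from camera to world coordinates); the wrist camera has in their place "mount" (4x4, takes a point from camera to tool coordinates, whose origin is the TCP and whose axes are the flange's). Camera axes: x right, y down, z forward; pixel columns grow to the right and rows downward; lengths in m; the calibration is good to about 2 mm. A picture is of the moment at which its call begins: read the wrist's pose just before it. camera_model takes no time and is no camera call.
- hand_in(): hands the job in, once; it reports no verdict.
The state is a dict: "time_s": time; "joint_positions": joint angles; "qvel": joint speeds; "tau": joint torques, N m; "position": TCP position; "tcp_rot": TCP orientation; "force": force on the tool from outside, world axes, zero at the start; "moment": the same for the moment, N m; "opening": opening from 0.0 (shut) to 1.0 (fully open).
Only numpy, scipy, OpenCV 4.12 (cv2) and the standard library are available. Lean on these libraries where they do the work, as an engineer would, in place of code of your own. Each camera call takes 0.05 s, during which the arm holds its last target.

## Working session

There is one attempt and no reset: what is moved stays moved. The work goes in short steps, Python scripts to look and compute and a tool call to move; the robot and the scene stay as the last step left them, time stands still between calls to the robot, and variables do not carry over. Pictures are saved under pics/ and viewed, and the job is handed in when it is done.

Besides the shell and the picture viewer there is one more tool, called as name(argument=value, ...), one argument or row to a line, values as JSON. arm_command: Moves the arm, as the interface text tells. Its arguments: {"type":"object","properties":{"commands":{"type":"array"}},"required":["commands"]}

```bash
mkdir -p pics
python3 - <<'E'
from rig import *
import cv2,numpy as np
for n in ["scene","top"]:
    p,d=capture(n); cv2.imwrite(f"pics/{n}0.png",p[:,:,::-1]); np.savez(f"{n}0.npz",p=p,d=d)
    m=camera_model(n); print(n,{k:np.round(np.array(v),4).tolist() for k,v in m.items()})
print(camera_model("wrist"))
s=read_state(); print({k:np.round(v,3).tolist() for k,v in s.items()})
E
```

```text
scene {'intrinsics': [[433.7902, 0.0, 325.1983], [0.0, 433.7902, 204.0693], [0.0, 0.0, 1.0]], 'k1': -0.0213, 'pose': [[0.5232, 0.565, -0.6379, 1.5086], [0.8522, -0.3493, 0.3896, -0.6097], [-0.0026, -0.7475, -0.6643, 1.1386], [0.0, 0.0, 0.0, 1.0]]}
top {'intrinsics': [[406.4486, 0.0, 310.8239], [0.0, 406.4486, 198.7137], [0.0, 0.0, 1.0]], 'k1': -0.0456, 'pose': [[0.0137, -0.9872, 0.1592, 0.3726], [-0.9999, -0.0121, 0.011, -0.0292], [-0.009, -0.1593, -0.9872, 1.2159], [0.0, 0.0, 0.0, 1.0]]}
{'intrinsics': array([[312.87223516,   0.        , 317.63323987],
       [  0.        , 312.87223516, 196.5829293 ],
       [  0.        ,   0.        ,   1.        ]]), 'k1': -0.05469385120156182, 'mount': array([[ 1.20803055e-03, -9.51981968e-01, -3.06151715e-01,
         8.51541810e-02],
       [ 9.99999225e-01,  1.24225333e-03,  8.30530633e-05,
        -9.08831273e-04],
       [ 3.01252969e-04, -3.06151578e-01,  9.51982731e-01,
        -1.53529313e-01],
       [ 0.00000000e+00,  0.00000000e+00,  0.00000000e+00,
         1.00000000e+00]])}
{'time_s': 0.1, 'joint_positions': [-75.889, 30.272, 82.149, 0.0, 67.69, -10.23], 'qvel': [-0.049, -0.101, -0.145, 0.015, -0.083, -0.009], 'tau': [-0.001, -44.099, -17.715, 0.064, 0.053, -0.0], 'position': [0.257, -0.569, 0.23], 'tcp_rot': [[0.911, 0.412, -0.0], [0.412, -0.911, 0.002], [0.0, -0.002, -1.0]], 'force': [0.695, 0.423, -0.125], 'moment': [-0.062, -0.001, -0.0], 'opening': 1.001}
```

View pics/scene0.png

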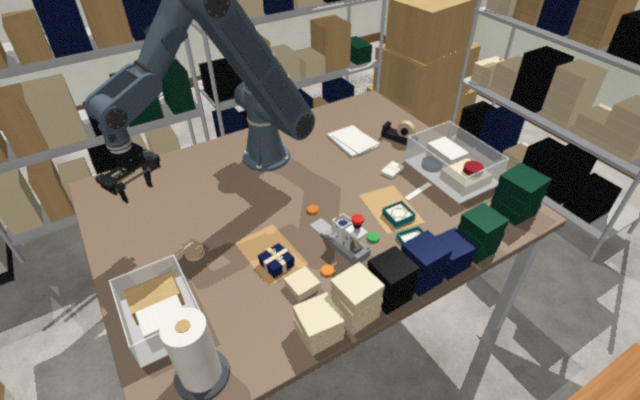

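View pics/top0.png

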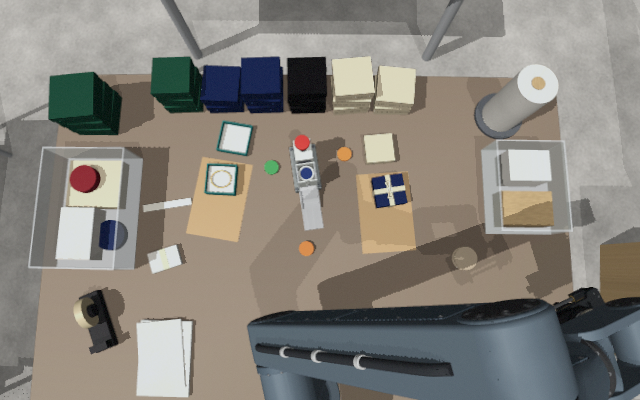

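```bash
cat > h.py <<'E'
from rig import *
import cv2,numpy as np
def ray(name,uv,pose=None):
    m=camera_model(name);K=np.array(m["intrinsics"]);k=m["k1"]
    P=np.array(m["pose"]) if pose is None else pose
    q=np.array([(uv[0]-K[0,2])/K[0,0],(uv[1]-K[1,2])/K[1,1]]);s=q.copy()
    for _ in range(20): s=q/(1+k*(s@s))
    return P[:3,3],P[:3,:3]@np.array([s[0],s[1],1])
def onz(name,uv,z,pose=None):
    o,d=ray(name,uv,pose); return o+d*(z-o[2])/d[2]
def wpose():
    s=read_state();T=np.eye(4);T[:3,:3]=s["tcp_rot"];T[:3,3]=s["position"]
    return T@np.array(camera_model("wrist")["mount"])
def blobs(p,name,lo,hi,z,amin=20,pose=None,lo2=None,hi2=None):
    h=cv2.cvtColor(p,cv2.COLOR_RGB2HSV);m=cv2.inRange(h,lo,hi)
    if lo2: m|=cv2.inRange(h,lo2,hi2)
    n,l,st,c=cv2.connectedComponentsWithStats(m)
    return [(c[i].round(1).tolist(),int(st[i,4]),onz(name,c[i],z,pose).round(4).tolist()) for i in range(1,n) if st[i,4]>=amin]
E
python3 - <<'E'
from h import *
p=np.load("top0.npz")["p"]
cv2.imwrite("pics/topc.png",cv2.resize(p[115:265,180:420,::-1],None,fx=3.3,fy=3.3,interpolation=cv2.INTER_CUBIC))
print("red",blobs(p,"top",(0,150,90),(6,255,255),.177,20,None,(174,150,90),(180,255,255)))
print("orange",blobs(p,"top",(8,170,120),(18,255,255),.012))
print("green",blobs(p,"top",(55,120,80),(75,255,255),.012))
print("brown",blobs(p,"top",(8,80,150),(20,160,255),.0,200))
h=cv2.cvtColor(p,cv2.COLOR_RGB2HSV); print(h[225,220],h[230,390],h[250,270],h[143,302],h[173,306],h[167,272])
p=np.load("scene0.npz")["p"]
cv2.imwrite("pics/scenec.png",cv2.resize(p[170:290,230:440,::-1],None,fx=3.8,fy=3.8,interpolation=cv2.INTER_CUBIC))
E
```

```text
red [([301.7, 142.1], 168, [0.6919, 0.0088, 0.177]), ([83.0, 178.1], 527, [0.5884, 0.5903, 0.177])]
orange []
green [([271.3, 167.0], 133, [0.6631, 0.106, 0.012])]
brown [([217.4, 207.7], 2814, [0.5376, 0.2674, 0.0]), ([383.1, 221.0], 2994, [0.5035, -0.2336, 0.0]), ([522.7, 200.7], 822, [0.5705, -0.6625, 0.0])]
[ 18  87 207] [ 17  95 186] [ 16  53 143] [  1 173 214] [113 159 120] [ 67 128 173]
```

View pics/topc.png

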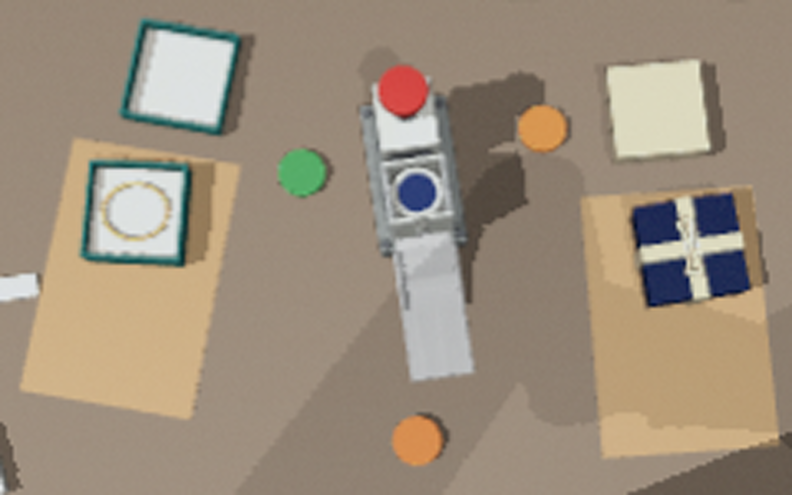

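View pics/scenec.png

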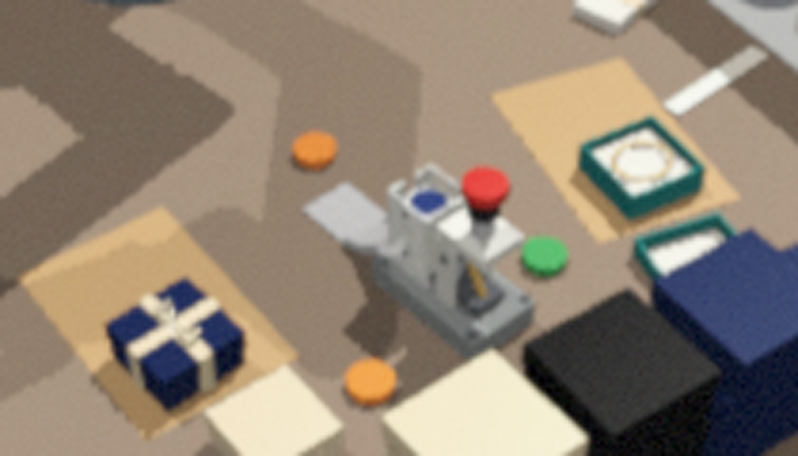

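Run:
```python
from h import *
f=lambda u,v:(180+u/3.3,115+v/3.3)
g=lambda u,v:(230+u/3.8,170+v/3.8)
for n,uv,z in [("mat A",(73,139),0),("mat B",(240,163),0),("mat C",(190,418),0),("mat D",(21,389),0),("tongueL",(410,381),.002),("tongueR",(473,374),.002),("knob",(403,91),.177),("magtop tin",(417,192),.1),("orange",(417,440),.012),("green",(303,172),.012),("orange2",(542,129),.012),("boxnearL",(82,258),.034),("boxnearR",(183,265),.034),("magTL",(385,158),.115),("magTR",(443,152),.115),("magBR",(455,225),.115),("magBL",(395,232),.115)]:
    print(n,onz("top",f(*uv),z).round(4))
for n,uv,z in [("knob",(486,183),.177),("orange",(314,146),.012),("tonguetip1",(303,208),.002),("tip2",(346,183),.002),("matnear",(492,95),0),("matr",(603,241),0)]:
    print("scene",n,onz("scene",g(*uv),z).round(4))
```

```text
mat A [0.6952 0.3232 0.    ]
mat B [0.6736 0.1648 0.    ]
mat C [0.4359 0.2016 0.    ]
mat D [0.4599 0.3578 0.    ]
tongueL [0.4721 0.0027 0.002 ]
tongueR [ 0.4791 -0.0543  0.002 ]
knob [0.6906 0.0076 0.177 ]
magtop tin [ 0.6251 -0.0032  0.1   ]
orange [ 0.4186 -0.0046  0.012 ]
green [0.6627 0.1043 0.012 ]
orange2 [ 0.7061 -0.1159  0.012 ]
boxnearL [0.576  0.2988 0.034 ]
boxnearR [0.5707 0.2072 0.034 ]
magTL [0.6508 0.0239 0.115 ]
magTR [ 0.6566 -0.025   0.115 ]
magBR [ 0.5938 -0.0358  0.115 ]
magBL [0.5873 0.0143 0.115 ]
scene knob [0.6986 0.0081 0.177 ]
scene orange [ 0.4227 -0.0035  0.012 ]
scene tonguetip1 [ 0.4859 -0.0533  0.002 ]
scene tip2 [0.4775 0.0013 0.002 ]
scene matnear [0.441 0.205 0.   ]
scene matr [0.6759 0.1715 0.    ]
```

arm_command(
  commands=[
    {"translation":[0.5,-0.27,0],"dr":[0,0,0],"jaw":1},
    {"translation":[1,-0.545,0],"dr":[0,0,0],"jaw":1},
    {"translation":[1,-0.545,0],"dr":[0,0,0],"jaw":1},
    {"translation":[1,-0.545,0],"dr":[0,0,0],"jaw":1},
    {"translation":[1,-0.545,0],"dr":[0,0,0],"jaw":1},
    {"translation":[1,-0.545,0],"dr":[0,0,0],"jaw":1},
    {"translation":[1,-0.545,0],"dr":[0,0,0],"jaw":1},
    {"translation":[1,-0.545,0],"dr":[0,0,0],"jaw":1},
    {"translation":[1,-0.545,0],"dr":[0,0,0],"jaw":1},
    {"translation":[1,-0.545,0],"dr":[0,0,0],"jaw":1},
    {"translation":[1,-0.545,0],"dr":[0,0,0],"jaw":1},
    {"translation":[1,-0.545,0],"dr":[0,0,0],"jaw":1},
  ],
)

```text
time_s: 1.1
position: [0.4555, -0.3057, 0.2304]
tcp_rot: [[0.911, 0.412, -0.0], [0.412, -0.911, 0.001], [-0.0, -0.001, -1.0]]
force: [-0.4, -0.1, -0.2]
opening: 0.175
```

arm_command(
  commands=[
    {"translation":[1,-0.545,0],"dr":[0,0,0],"jaw":1},
    {"translation":[1,-0.545,0],"dr":[0,0,0],"jaw":1},
    {"translation":[1,-0.545,0],"dr":[0,0,0],"jaw":1},
    {"translation":[1,-0.545,0],"dr":[0,0,0],"jaw":1},
    {"translation":[1,-0.545,0],"dr":[0,0,0],"jaw":1},
    {"translation":[1,-0.545,0],"dr":[0,0,0],"jaw":1},
    {"translation":[1,-0.545,0],"dr":[0,0,0],"jaw":1},
    {"translation":[1,-0.545,0],"dr":[0,0,0],"jaw":1},
    {"translation":[1,-0.545,0],"dr":[0,0,0],"jaw":1},
    {"translation":[0.5,-0.27,0],"dr":[0,0,0],"jaw":1},
    {"translation":[0,0,0],"dr":[0,0,0],"jaw":1},
  ],
)

```text
time_s: 2.02
position: [0.619, -0.0891, 0.2303]
tcp_rot: [[0.909, 0.416, 0.0], [0.416, -0.909, 0.001], [0.001, -0.001, -1.0]]
force: [-0.7, 0.3, 0.4]
opening: 0.006
```

Run:
```python
from h import *
s=read_state(); print({k:np.round(v,4).tolist() for k,v in s.items()})
T=wpose();p,d=capture("wrist"); cv2.imwrite("pics/w1.png",p[:,:,::-1]); np.save("w1T.npy",T)
print(blobs(p,"wrist",(0,150,70),(6,255,255),.177,20,T,(174,150,70),(180,255,255)))
```

```text
{'time_s': 2.0167, 'joint_positions': [-18.4399, 30.2717, 82.0438, 0.0615, 67.6869, 46.9646], 'qvel': [-3.2862, -0.8278, 1.8671, -2.4886, 0.2121, -1.879], 'tau': [0.8482, -43.8539, -17.9419, 0.203, -0.0298, 0.1343], 'position': [0.619, -0.0891, 0.2303], 'tcp_rot': [[0.9094, 0.4158, 0.0003], [0.4158, -0.9094, 0.001], [0.0006, -0.0008, -1.0]], 'force': [-0.7011, 0.3335, 0.4318], 'moment': [-0.0, -0.0147, -0.0137], 'opening': 0.0059}
[([226.0, 55.8], 3612, [0.6948, 0.0088, 0.177])]
```

View pics/w1.png

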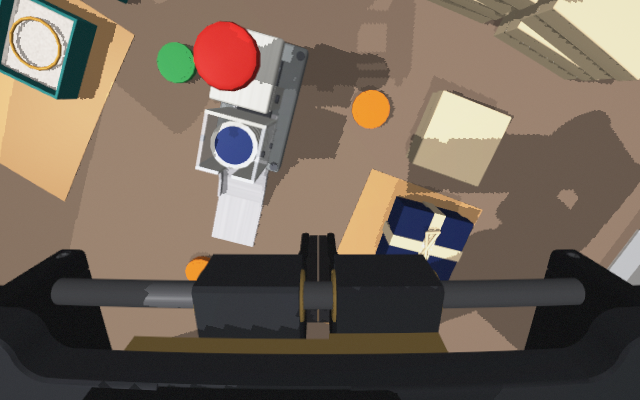

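arm_command(
  commands=[
    {"translation":[0.88,-0.46,0],"dr":[0,0,0],"jaw":1},
    {"translation":[0.88,-0.46,0],"dr":[0,0,0],"jaw":1},
    {"translation":[0.88,-0.46,0],"dr":[0,0,0],"jaw":1},
    {"translation":[0.88,-0.46,0],"dr":[0,0,0],"jaw":1},
    {"translation":[0.88,-0.46,0],"dr":[0,0,0],"jaw":1},
    {"translation":[0,0,0.5],"dr":[0,0,0],"jaw":1},
    {"translation":[0,0,0.5],"dr":[0,0,0],"jaw":1},
    {"translation":[0,0,0.4],"dr":[0,0,0],"jaw":1},
    {"translation":[0,0,0],"dr":[0,0,0],"jaw":1},
  ],
)

```text
time_s: 2.82
position: [0.6912, 0.0039, 0.1916]
tcp_rot: [[0.912, 0.41, -0.008], [0.41, -0.912, 0.001], [-0.007, -0.004, -1.0]]
force: [0.2, -1.0, 0.8]
opening: 0.003
```

arm_command(
  commands=[
    {"translation":[0.08,-0.08,0.2],"dr":[0,0,0],"jaw":1},
    {"translation":[0.08,-0.08,0.2],"dr":[0,0,0],"jaw":1},
    {"translation":[0,0,0.2],"dr":[0,0,0],"jaw":1},
    {"translation":[0,0,0.2],"dr":[0,0,0],"jaw":1},
    {"translation":[0,0,0.2],"dr":[0,0,0],"jaw":1},
    {"translation":[0,0,0.2],"dr":[0,0,0],"jaw":1},
    {"translation":[0,0,0],"dr":[0,0,0],"jaw":1},
    {"translation":[0,0,0],"dr":[0,0,0],"jaw":1},
  ],
)

```text
time_s: 3.48
position: [0.6968, 0.0097, 0.1679]
tcp_rot: [[0.911, 0.412, 0.001], [0.412, -0.911, -0.001], [0.001, 0.002, -1.0]]
force: [-3.5, -1.2, 9.6]
opening: 0.006
```

arm_command(
  commands=[
    {"translation":[0,0,0.15],"dr":[0,0,0],"jaw":1},
    {"translation":[0,0,0.15],"dr":[0,0,0],"jaw":1},
    {"translation":[0,0,0.1],"dr":[0,0,0],"jaw":1},
    {"translation":[0,0,0],"dr":[0,0,0],"jaw":1},
    {"translation":[0,0,0],"dr":[0,0,0],"jaw":1},
  ],
)

```text
time_s: 3.9
position: [0.697, 0.0097, 0.1633]
tcp_rot: [[0.911, 0.412, 0.004], [0.412, -0.911, -0.002], [0.002, 0.003, -1.0]]
force: [-10.8, -0.6, 26.3]
opening: 0.004
```

Run:
```python
from h import *
p,d=capture("scene"); cv2.imwrite("pics/s2.png",cv2.resize(p[150:290,230:440,::-1],None,fx=3.8,fy=3.8,interpolation=cv2.INTER_CUBIC))
s=read_state();print(s["force"],s["position"])
```

```text
[-9.11496151 -0.32650227 27.52255034] [0.69698786 0.00975105 0.16324807]
```

View pics/s2.png

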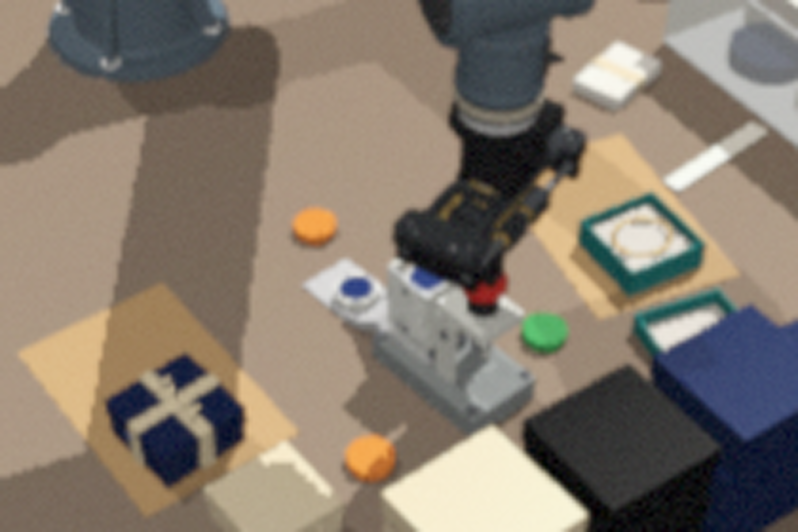

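arm_command(
  commands=[
    {"translation":[0,0,-0.5],"dr":[0,0,0],"jaw":1},
    {"translation":[0,0,-1],"dr":[0,0,0],"jaw":1},
    {"translation":[0,0,-1],"dr":[0,0,0],"jaw":1},
    {"translation":[0,0,-1],"dr":[0,0,0],"jaw":1},
    {"translation":[-1,0.2,0],"dr":[0,0,0],"jaw":1},
    {"translation":[-1,0.2,0],"dr":[0,0,0],"jaw":1},
    {"translation":[-1,0.2,0],"dr":[0,0,0],"jaw":1},
    {"translation":[-1,0.2,0],"dr":[0,0,0],"jaw":1},
    {"translation":[-1,0.2,0],"dr":[0,0,0],"jaw":1},
    {"translation":[-1,0.2,0],"dr":[0,0,0],"jaw":1},
    {"translation":[-1,0.2,0],"dr":[0,0,0],"jaw":1},
    {"translation":[-1,0.2,0],"dr":[0,0,0],"jaw":1},
  ],
)

```text
time_s: 4.95
position: [0.5299, -0.109, 0.2434]
tcp_rot: [[0.911, 0.412, 0.001], [0.412, -0.911, -0.0], [0.001, 0.001, -1.0]]
force: [-0.0, -0.6, -0.2]
opening: 0.003
```

Run:
```python
from h import *
s=read_state(); print(s["position"],s["force"],s["time_s"])
T=wpose();p,d=capture("wrist"); cv2.imwrite("pics/w3.png",p[:,:,::-1])
print(blobs(p,"wrist",(105,120,60),(125,255,200),.014,100,T))
p,d=capture("scene"); cv2.imwrite("pics/s3.png",cv2.resize(p[150:290,230:440,::-1],None,fx=3.8,fy=3.8,interpolation=cv2.INTER_CUBIC))
print(blobs(p,"scene",(105,120,60),(125,255,200),.014,10)[:40])
```

```text
[ 0.52991918 -0.10901413  0.24340158] [-0.01687062 -0.55326811 -0.1583471 ] 4.95
[([252.8, 45.1], 1146, [0.6284, 0.0167, 0.014]), ([432.0, 144.1], 1069, [0.6152, -0.2242, 0.014]), ([474.8, 157.2], 901, [0.6239, -0.2821, 0.014]), ([245.2, 155.5], 547, [0.5069, -0.0202, 0.014]), ([416.8, 188.1], 868, [0.5581, -0.235, 0.014]), ([457.9, 198.7], 795, [0.5681, -0.2916, 0.014])]
[([319.7, 222.7], 19, [0.507, -0.0221, 0.014]), ([435.1, 244.7], 1019, [0.8169, 0.2669, 0.014]), ([277.1, 246.6], 10, [0.5315, -0.2119, 0.014]), ([263.5, 255.1], 39, [0.5424, -0.2699, 0.014]), ([288.0, 257.4], 43, [0.596, -0.2028, 0.014]), ([277.0, 264.5], 23, [0.6048, -0.2495, 0.014]), ([272.2, 264.2], 11, [0.595, -0.2626, 0.014])]
```

View pics/w3.png

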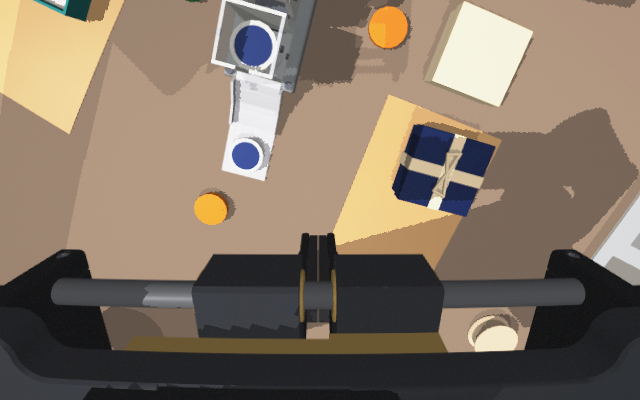

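View pics/s3.png

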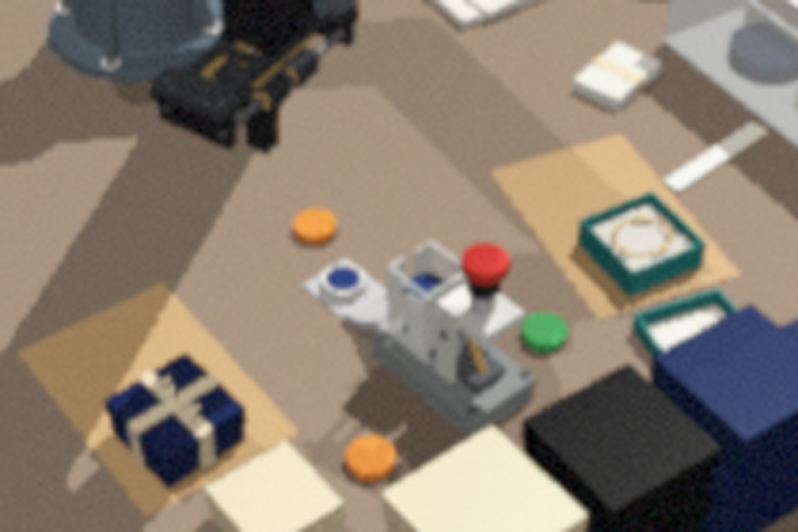

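arm_command(
  commands=[
    {"translation":[0,0,0],"dr":[0,0,1],"jaw":1},
    {"translation":[0,0,0],"dr":[0,0,1],"jaw":1},
    {"translation":[0,0,0],"dr":[0,0,1],"jaw":1},
    {"translation":[0,0,0],"dr":[0,0,1],"jaw":1},
    {"translation":[-0.5,-0.4,1],"dr":[0,0,0.05],"jaw":1},
    {"translation":[-0.46,-0.4,1],"dr":[0,0,0],"jaw":1},
    {"translation":[0,0,1],"dr":[0,0,0],"jaw":1},
    {"translation":[0,0,1],"dr":[0,0,0],"jaw":1},
    {"translation":[0,0,1],"dr":[0,0,0],"jaw":1},
    {"translation":[0,0,1],"dr":[0,0,0],"jaw":1},
    {"translation":[0,0,1],"dr":[0,0,0],"jaw":1},
    {"translation":[0,0,0],"dr":[0,0,0],"jaw":1},
  ],
)

```text
time_s: 6.05
position: [0.505, -0.0873, 0.0643]
tcp_rot: [[1.0, 0.001, -0.007], [0.001, -1.0, 0.003], [-0.007, -0.003, -1.0]]
force: [-0.0, -0.4, 0.2]
opening: 0.007
```

Run:
```python
from h import *
s=read_state(); print(s["position"],s["tcp_rot"].round(3) if hasattr(s["tcp_rot"],'round') else s["tcp_rot"],s["joint_positions"])
T=wpose();p,d=capture("wrist"); cv2.imwrite("pics/w4.png",p[:,:,::-1])
print(blobs(p,"wrist",(105,120,60),(125,255,200),.014,100,T))
```

```text
[ 0.50499759 -0.0872664   0.06434901] [[ 1.     0.001 -0.007]
 [ 0.001 -1.     0.003]
 [-0.007 -0.003 -1.   ]] [-2.23210169e+01  3.72166844e+01  1.05453056e+02  2.14766328e-02
  3.77428658e+01  6.76292098e+01]
[([87.9, 22.7], 3098, [0.6344, 0.0533, 0.014]), ([630.7, 44.4], 1233, [0.6256, -0.2836, 0.014]), ([547.7, 52.2], 6621, [0.618, -0.2279, 0.014]), ([626.6, 139.4], 1537, [0.5656, -0.2973, 0.014]), ([555.9, 148.4], 3872, [0.5584, -0.2462, 0.014]), ([224.2, 218.5], 1651, [0.5074, -0.0203, 0.014])]
```

View pics/w4.png

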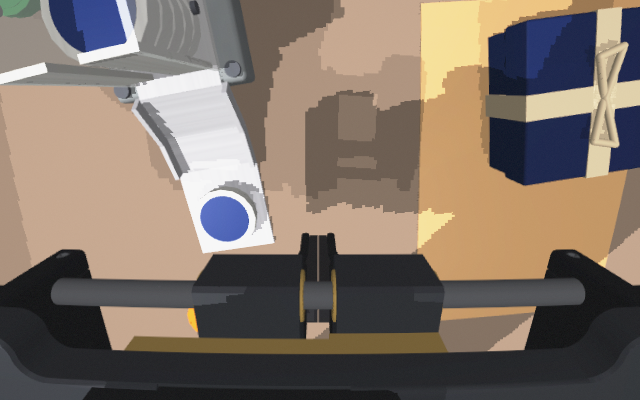

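arm_command(
  commands=[
    {"translation":[0.08,0,0.8],"dr":[0,0,0],"jaw":1},
    {"translation":[0,0,0.8],"dr":[0,0,0],"jaw":1},
    {"translation":[0,0,0.3],"dr":[0,0,0],"jaw":1},
    {"translation":[0,0,0],"dr":[0,0,0],"jaw":1},
    {"translation":[0,0,0],"dr":[0,0,0],"jaw":1},
  ],
)

```text
time_s: 6.52
position: [0.5096, -0.0886, 0.0215]
tcp_rot: [[1.0, 0.001, 0.001], [0.001, -1.0, -0.0], [0.001, 0.0, -1.0]]
force: [0.0, -0.4, 0.8]
opening: 0.003
```

arm_command(
  commands=[
    {"translation":[-0.09,0,0.26],"dr":[0,0,0],"jaw":1},
    {"translation":[0,-0.2,0],"dr":[0,0,0],"jaw":1},
    {"translation":[0,-0.3,0],"dr":[0,0,0],"jaw":1},
    {"translation":[0,-0.4,0],"dr":[0,0,0],"jaw":1},
    {"translation":[0,-0.4,0],"dr":[0,0,0],"jaw":1},
    {"translation":[0,-0.4,0],"dr":[0,0,0],"jaw":1},
    {"translation":[0,-0.4,0],"dr":[0,0,0],"jaw":1},
    {"translation":[0,-0.4,0],"dr":[0,0,0],"jaw":1},
    {"translation":[0,-0.3,0],"dr":[0,0,0],"jaw":1},
    {"translation":[0,-0.2,0],"dr":[0,0,0],"jaw":1},
    {"translation":[0,0,0],"dr":[0,0,0],"jaw":1},
  ],
)

```text
time_s: 7.43
position: [0.5062, -0.0121, 0.014]
tcp_rot: [[1.0, 0.002, -0.0], [0.002, -1.0, 0.0], [-0.0, -0.0, -1.0]]
force: [0.5, 0.4, 0.9]
opening: 0.003
```

```bash
cat > chk.py <<'E'
from h import *
import sys
s=read_state(); print(np.round(s["position"],4),np.round(s["force"],1),s["time_s"])
T=wpose();p,d=capture("wrist"); cv2.imwrite(f"pics/w{sys.argv[1]}.png",p[:,:,::-1])
print("wrist",[b for b in blobs(p,"wrist",(105,120,60),(125,255,200),.012,100,T) if b[2][0]<.56 and b[2][1]>-.1])
p,d=capture("scene"); cv2.imwrite(f"pics/s{sys.argv[1]}.png",cv2.resize(p[150:290,230:440,::-1],None,fx=3.8,fy=3.8,interpolation=cv2.INTER_CUBIC))
print("scene",[b for b in blobs(p,"scene",(105,120,60),(125,255,200),.012,6) if .4<b[2][0]<.6 and -.1<b[2][1]<.4])
E
python3 chk.py 5
```

```text
[ 0.5062 -0.0121  0.014 ] [0.5 0.4 0.9] 7.4333
wrist [([257.4, 242.5], 1213, [0.5143, 0.022, 0.012])]
scene [([328.5, 218.6], 17, [0.5036, 0.0183, 0.012]), ([341.8, 223.6], 8, [0.5524, 0.0461, 0.012])]
```

View pics/w5.png

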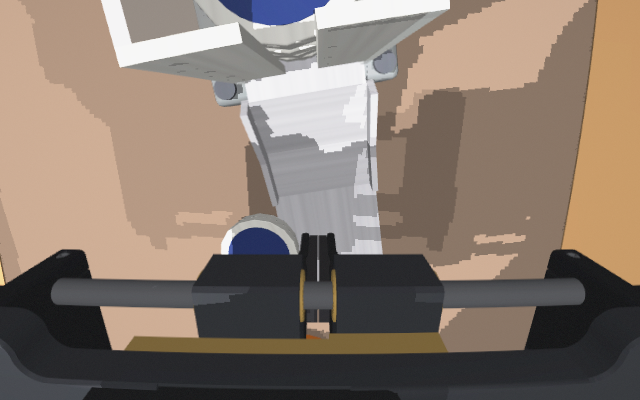

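View pics/s5.png

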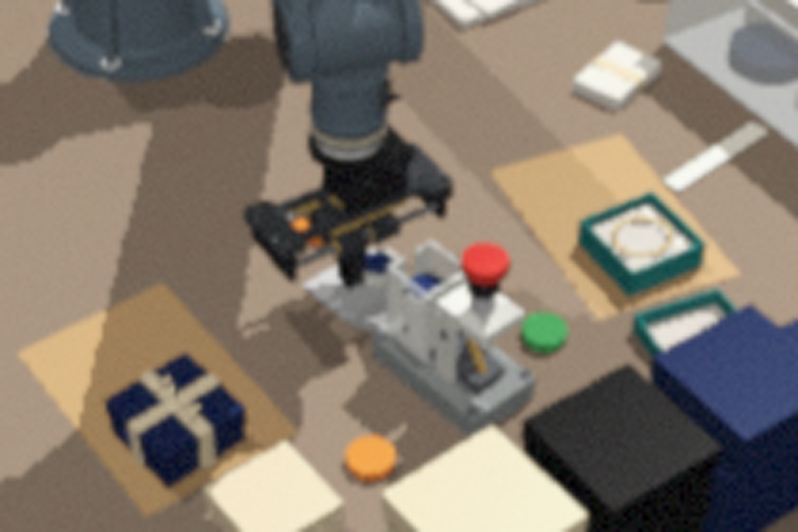

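arm_command(
  commands=[
    {"translation":[0,-0.2,0],"dr":[0,0,0],"jaw":1},
    {"translation":[0,-0.4,0],"dr":[0,0,0],"jaw":1},
    {"translation":[0,-0.4,0],"dr":[0,0,0],"jaw":1},
    {"translation":[0,-0.4,0],"dr":[0,0,0],"jaw":1},
    {"translation":[0,-0.4,0],"dr":[0,0,0],"jaw":1},
    {"translation":[0,-0.4,0],"dr":[0,0,0],"jaw":1},
    {"translation":[0,-0.4,0],"dr":[0,0,0],"jaw":1},
    {"translation":[0,-0.4,0],"dr":[0,0,0],"jaw":1},
    {"translation":[0,-0.3,0],"dr":[0,0,0],"jaw":1},
    {"translation":[0,-0.2,0],"dr":[0,0,0],"jaw":1},
    {"translation":[0,0,0],"dr":[0,0,0],"jaw":1},
  ],
)

```text
time_s: 8.45
position: [0.5063, 0.0753, 0.0141]
tcp_rot: [[1.0, 0.002, -0.0], [0.002, -1.0, 0.0], [-0.0, -0.0, -1.0]]
force: [0.2, -0.8, 0.0]
opening: 0.003
```

```bash
python3 chk.py 6
```

```text
[0.5063 0.0753 0.0141] [ 0.2 -0.8  0. ] 8.45
wrist [([259.5, 242.4], 1241, [0.5144, 0.1082, 0.012])]
scene [([348.2, 211.0], 16, [0.5072, 0.1052, 0.012]), ([341.8, 223.6], 8, [0.5524, 0.0461, 0.012])]
```

View pics/w6.png

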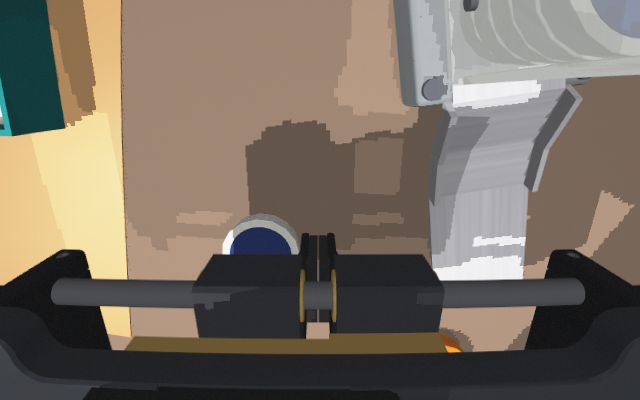

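View pics/s6.png

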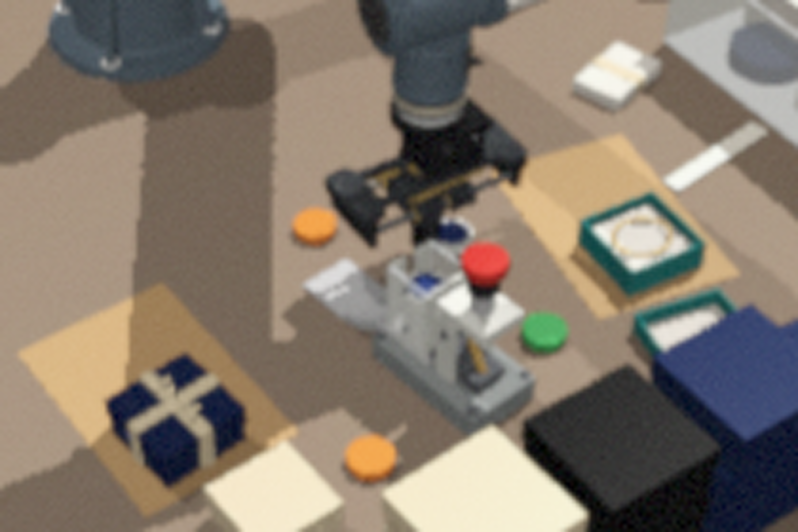

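arm_command(
  commands=[
    {"translation":[0,-0.3,0],"dr":[0,0,0],"jaw":1},
    {"translation":[0,-0.4,0],"dr":[0,0,0],"jaw":1},
    {"translation":[0,-0.4,0],"dr":[0,0,0],"jaw":1},
    {"translation":[0,-0.4,0],"dr":[0,0,0],"jaw":1},
    {"translation":[0,-0.4,0],"dr":[0,0,0],"jaw":1},
    {"translation":[0,-0.4,0],"dr":[0,0,0],"jaw":1},
    {"translation":[0,-0.4,0],"dr":[0,0,0],"jaw":1},
    {"translation":[0,-0.4,0],"dr":[0,0,0],"jaw":1},
    {"translation":[0,-0.4,0],"dr":[0,0,0],"jaw":1},
    {"translation":[0,-0.4,0],"dr":[0,0,0],"jaw":1},
    {"translation":[0,-0.2,0],"dr":[0,0,0],"jaw":1},
    {"translation":[0,0,0],"dr":[0,0,0],"jaw":1},
  ],
)

```text
time_s: 9.55
position: [0.5063, 0.1779, 0.0141]
tcp_rot: [[1.0, 0.002, 0.0], [0.002, -1.0, 0.0], [0.0, -0.0, -1.0]]
force: [-0.4, -0.2, 0.5]
opening: 0.007
```

```bash
python3 chk.py 7
```

```text
[0.5063 0.1779 0.0141] [-0.4 -0.2  0.5] 9.55
wrist [([259.2, 242.6], 1211, [0.5143, 0.2111, 0.012])]
scene [([369.9, 201.4], 13, [0.5057, 0.2091, 0.012]), ([341.8, 223.6], 8, [0.5524, 0.0461, 0.012])]
```

View pics/w7.png

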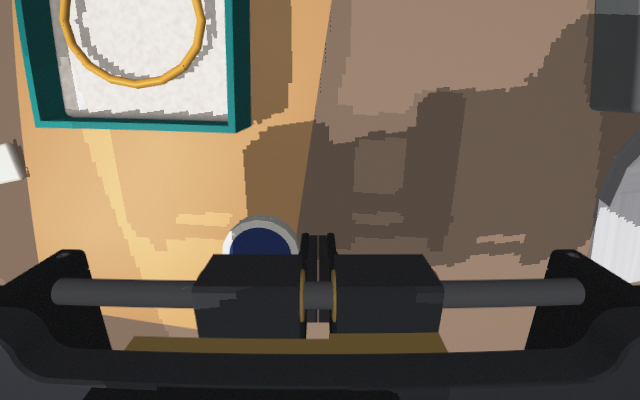

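arm_command(
  commands=[
    {"translation":[0,-0.3,0],"dr":[0,0,0],"jaw":1},
    {"translation":[0,-0.4,0],"dr":[0,0,0],"jaw":1},
    {"translation":[0,-0.4,0],"dr":[0,0,0],"jaw":1},
    {"translation":[0,-0.4,0],"dr":[0,0,0],"jaw":1},
    {"translation":[0,-0.4,0],"dr":[0,0,0],"jaw":1},
    {"translation":[0,-0.2,0],"dr":[0,0,0],"jaw":1},
    {"translation":[0,-0.1,0],"dr":[0,0,0],"jaw":1},
    {"translation":[0,0,0],"dr":[0,0,0],"jaw":1},
  ],
)

```text
time_s: 10.32
position: [0.5062, 0.2325, 0.014]
tcp_rot: [[1.0, 0.002, 0.0], [0.002, -1.0, 0.0], [0.0, -0.0, -1.0]]
force: [0.0, -0.1, -0.4]
opening: 0.006
```

arm_command(
  commands=[
    {"translation":[0,0.4,0],"dr":[0,0,0],"jaw":1},
    {"translation":[0,0.8,0],"dr":[0,0,0],"jaw":1},
    {"translation":[0,0.4,-0.4],"dr":[0,0,0],"jaw":1},
    {"translation":[0,0,-1],"dr":[0,0,0],"jaw":1},
    {"translation":[0,0,-1],"dr":[0,0,0],"jaw":1},
    {"translation":[0,0,-1],"dr":[0,0,0],"jaw":1},
    {"translation":[-0.5,0,-1],"dr":[0,0,0],"jaw":1},
    {"translation":[-1,0,-1],"dr":[0,0,0],"jaw":1},
    {"translation":[-1,0,-1],"dr":[0,0,0],"jaw":1},
    {"translation":[-1,0,-1],"dr":[0,0,0],"jaw":1},
    {"translation":[0,0,0],"dr":[0,0,0],"jaw":1},
  ],
)

```text
time_s: 11.23
position: [0.415, 0.1909, 0.2029]
tcp_rot: [[1.0, 0.001, 0.001], [0.001, -1.0, 0.001], [0.001, -0.001, -1.0]]
force: [-0.9, 0.6, -0.6]
opening: 0.004
```

```bash
python3 chk.py 8
python3 - <<'E'
from h import *
p,d=capture("top"); cv2.imwrite("pics/t8.png",cv2.resize(p[115:265,180:420,::-1],None,fx=3.3,fy=3.3,interpolation=cv2.INTER_CUBIC))
E
```

```text
[0.415  0.1909 0.2029] [-0.9  0.6 -0.6] 11.2333
wrist [([248.0, 90.7], 807, [0.5059, 0.2654, 0.012])]
scene [([381.1, 196.8], 12, [0.5063, 0.2635, 0.012]), ([341.6, 223.7], 9, [0.5522, 0.0454, 0.012])]
```

View pics/w8.png

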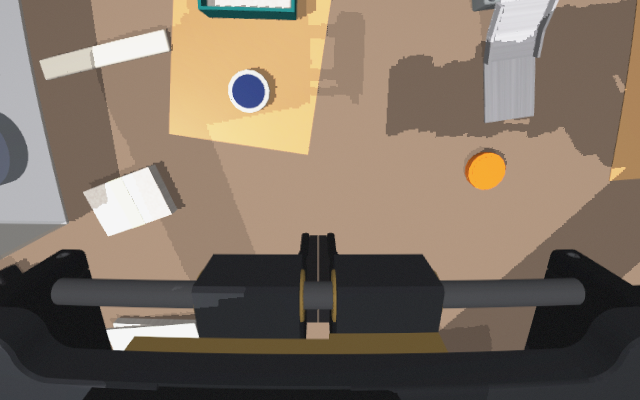

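View pics/s8.png

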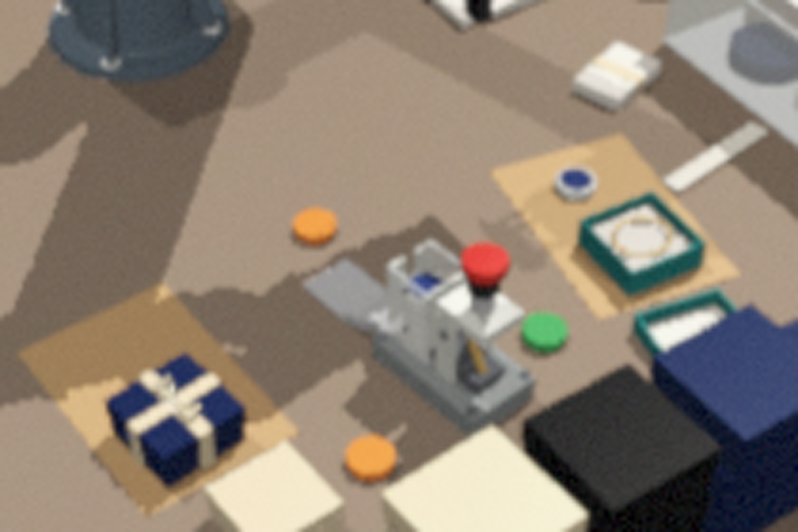

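View pics/t8.png

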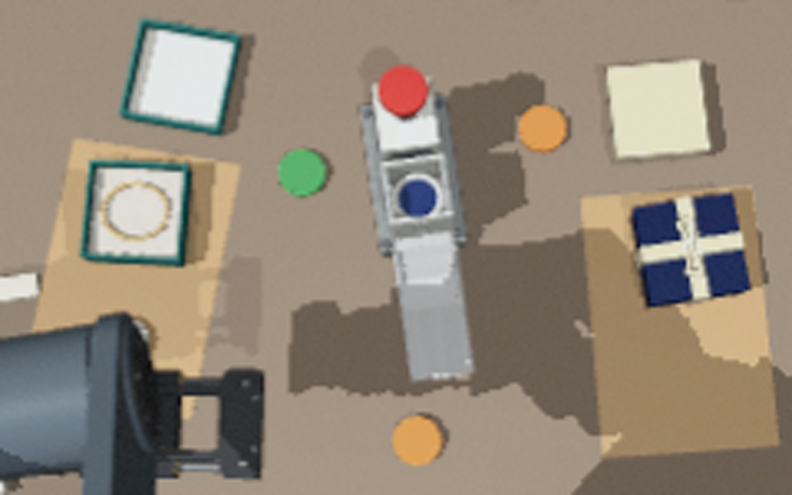

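The wrist view shows the tin flat at (248,91), wholly on the open-box mat. The plunger is up at crop (403,91), a tin is still in the magazine, and the boxes, lid and look-alike discs sit at their first pixels. The gripper is clear, so I'm handing in.

```bash
python3 -c "
from rig import *
print(hand_in())"
```

```text
the job is handed in; nothing more can be done
None
```

The job is done and handed in at about 11.4 s. I pressed the plunger once, fully down: the tool reached z = 0.163 m and held at about 27 N. I then released it. One tin slid onto the tongue, and I pushed it with the back of the closed fingers along +y onto the kraft mat with the open teal box.

Last checks:
- **Tin:** the wrist view puts it at (0.506, 0.265) and the scene view at (0.506, 0.264). That is about 60 mm from the mat centre towards the robot, with at least 30 mm of mat all round, and it lies flat.
- **Dispenser:** the plunger is back up, and the magazine still shows a tin. I could only see the top one, so I did not count the rest.
- **Everything else:** the boxes, lid, and green and orange discs look unmoved in the top and scene views. The gripper is clear of everything.
- **Not fully checked:** the arm hid part of the mat in the final top view, so the tin's place rests on the wrist and scene views, which agree within 2 mm.

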